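# Slide the hardware tray onto the rack's middle rails

### The job

On this bicycle workshop bench, pick up the wide hardware tray by its black handle and slide it, from the rack's open front, fully home onto the middle of the rack's three rail pairs (the next pair above the tray that is already in the rack). Keep it roughly level so that nothing spills, let go of it, and leave the narrow tray on the bench and the tray already in the rack where they are.

Things in the scene. Friction and masses are not known exactly. Their poses are not given: they have to be found in the camera images.
- wide_tray: Wide aluminium hardware tray, on the bench: 148 mm along x, 200 along y, walls 25 high, 3 thick; 0.25-0.5 kg, balanced. Black handle over its centre: level bar along x, 96 long, 16 wide, 16 high, its middle 70 mm above the underside, on two posts at x = +-45. Grip it from above, fingers closing along y. Origin: centre of underside, z up. Both ways round are the same.
- narrow_tray: Similar tray with the same handle, 148 mm along x but only 128 wide (y): too narrow, it would fall between the rails. It stays on the bench; the two trays may swap places. Origin: centre of underside.
- rack: Fixed rack, blue sides, 160 mm deep, 264 wide (y), 200 high, open front and top. Origin: centre of its base on the bench; x from front to rear. 3 rail pairs along x (-80 to 80), tops at 50, 110, 170 mm, 4 thick. Clear width 224 between sides, 164 between a pair's rails (a handle or gripper passes). Rear stops 14 high at x = 76: a tray fully home has its centre at x = 0 to 2, y = 0.
- low_tray: Tray without handle, 148 x 200 x 25 mm, already fully home on the rack's lowest rail pair (underside 50 mm up). Origin: centre of underside. It stays there.
Mind the look-alikes: they are no part of the job. Leave any pink look-alike of the wide_tray alone.

How it is judged:
On the way:
1. the wide tray enters the rack by its open front, at the height of the middle rails (x of wide_tray in the frame of rack between -0.14 and -0.03 m and y of wide_tray in the frame of rack between -0.04 and 0.04 m and z of wide_tray in the frame of rack between 0.09 and 0.145 m), for 0.05 s.
At the end, for the whole second after the job is handed in: The wide tray lies released and at rest on the rack's middle rails: its centre within 15 mm of the fully home place along and across the rails, its underside within 8 mm of the rails' height (110 mm), level within 0.1 rad and square to the rack within 10 degrees (x of wide_tray in the frame of rack between -0.015 and 0.015 m and y of wide_tray in the frame of rack between -0.015 and 0.015 m and z of wide_tray in the frame of rack between 0.102 and 0.118 m and angle between wide_tray's own z axis and vertical below 0.1 rad and angle between the x axis of wide_tray and the x axis of rack, either way round below 0.175 rad and linear speed of wide_tray below 0.02 m/s and contact force between the fingers and wide_tray below 0.1 N); the robot touches nothing.
It fails at once if the narrow tray is pushed out of its place (30 mm or more) (distance of narrow_tray from where it was at the start of the episode above 0.03 m).
It fails at once if the low tray is pushed out of its place (30 mm or more) (distance of low_tray from where it was at the start of the episode above 0.03 m).
It fails at once if the wide tray is tipped by more than 30 degrees (angle between wide_tray's own z axis and vertical above 0.52 rad).
It also fails if it takes over 48 s, if anything falls off the work surface, if the arm or the gripper's body presses on something with over 40 N, if the wrist force passes 120 N, or if a joint passes its speed limit or range.

### The arm

A 6-joint arm with a two-finger parallel gripper is mounted at the origin on the work surface. World frame = base frame: x ahead of the robot, y to its left, z up, the work surface at z = 0. Lengths are in m, angles in rad, forces in N, time in s.
With the tool pointing down it reaches from about 0.375 to 0.9 m from the base axis. Payload 3.1 kg.
Tool frame: the origin (TCP) lies at the centre of the arm's flange, where the gripper is bolted on; the fingertips stand 182 mm ahead of it and the grasp point (between the pads) lies 164 mm ahead of it; z points along the fingers, y is the line along which they close (so a half turn about z gives the same grasp; the last joint's range is limited). The gripper opens to 87 mm and grips with 3 to 60 N. Pads are 19 mm wide; open, the fingers measure 117 mm over their backs; the gripper's body (75 mm by 190 mm) begins 51 mm behind the grasp point.
Start: joints at [0.944, 0.527, 1.433, -0, 1.181, -0.178], TCP at [0.271, 0.563, 0.405] pointing down, gripper open.
Joint ranges: [-3.08, 3.08], [-0.75, 2.2], [0.22, 2.44], [-1.43, 4.57], [0, 2.65], [-2.85, 2.85]. Speed limits (rad/s): [2.79, 2.79, 3.14, 3.14, 3.14, 3.14].

### API

Orientations are given as a unit quaternion [x, y, z, w].
In Python, from rig import * gives the robot as it stands.
- The arm moves only by the tool move_arm, never from a script. Its argument "commands" is a list that holds one entry, the list of rows, each a list of 6 numbers: the shift along the tool's x, y, z in units of 40 mm (1.0 is 40 mm), then the turn, a rotation vector about the tool's x, y, z in rad. A call has 1 to 12 rows; each row is the pose to reach, as a shift and turn from the pose commanded when the call began, along the tool's axes at that moment; what a row does not reach only later rows make up. A row lasts 1/8 s, in which the tool goes at most 62.5 mm and 10.7 degrees, less where a joint would pass 70% of its speed; a pose out of reach is approached as far as the arm can. A call with a gripper value outside its range is refused whole. "claw" is the closure, from -1 (fully open) to 1 (shut), so that 0 is half open, set as the call begins (left out, the last holds). The fingers move at their own pace and stop on an object; "squeeze" is the grip in N (left out, the last holds). Time passes only in rows, so rows that repeat a pose let the fingers close. It gives the time, the measured TCP pose, the force, the opening and the grip force at its end, in the units of the state.
- get_obs(): the state, without advancing time (a new reading comes with each control period).
- camera(name): name is "scene" or "top" or "wrist"; returns a dict with "pixels" (400x640x3 uint8, blue, green, red), "range_z" (400x640 float32, m along the optical axis (not along the pixel's ray), 0 where there is no reading), "camera_matrix" (3x3 intrinsics, pixels), "extrinsics" (4x4, takes a point from world to camera coordinates). Camera axes: x right, y up, looking along -z (the intrinsics and any distortion apply to the point x, -y, -z); pixel columns grow to the right and rows downward; lengths in m; the calibration is good to about 2 mm. The wrist camera is an equidistant fisheye: a pixel r from the principal point sees the ray r / f radians off the axis. A picture is of the moment at which its call begins.
- hand_in(): hands the job in; it is judged then, once.
The state is a dict: "time": time; "q": joint angles; "joint_velocities": joint speeds; "joint_torque": joint torques, N m; "position": TCP position; "tool_rot": TCP orientation; "ft_force": force on the tool from outside, world axes, zero at the start; "moment": the same for the moment, N m; "grip_width": finger opening in m; "grip_force": force on a finger pad.
Only numpy, scipy, OpenCV 4.12 (cv2) and the standard library are available. Lean on these libraries where they do the work, as an engineer would, in place of code of your own. Each camera call takes 0.05 s, during which the arm holds its last target. There are 200 camera calls.

## Working session

There is one attempt and no reset: what is moved stays moved. The work goes in short steps, Python scripts to look and compute and a tool call to move; the robot and the scene stay as the last step left them, time stands still between calls to the robot, and variables do not carry over. Pictures are saved under pics/ and viewed, at most 10 in all, crops included, and the job is handed in when it is done.

Besides the shell and the picture viewer there is one more tool, called after "Call:" by a JSON object that holds its "op" and its "data". move_arm: Moves the arm, as the interface text tells. Its arguments: {"type":"object","properties":{"commands":{"type":"array","items":{"type":"array","items":{"type":"array","items":{"type":"number"}}}},"claw":{"type":"number"},"squeeze":{"type":"number"}},"required":["commands"]}

```bash
mkdir -p pics; cat > h.py <<'E'
from rig import *
import numpy as np, cv2
from scipy.spatial.transform import Rotation as R
def pts(c):
    K=np.array(c["camera_matrix"]);d=c["range_z"];E=np.array(c["extrinsics"])
    v,u=np.mgrid[:400,:640]
    P=np.stack([(u-K[0,2])/K[0,0]*d,-(v-K[1,2])/K[1,1]*d,-d,np.ones_like(d)],-1)
    return (P@np.linalg.inv(E).T)[...,:3]
E
python3 - <<'E'
from h import *
for n in("top","scene"):
    c=camera(n);cv2.imwrite(f"pics/{n}1.png",c["pixels"]);np.savez(f"{n}1.npz",**{k:np.array(v) for k,v in c.items()})
    print(n,np.array(c["camera_matrix"]).round(1).tolist(),np.linalg.inv(c["extrinsics"]).round(3).tolist())
o=get_obs();print(o["time"],o["position"],R.from_quat(o["tool_rot"]).as_matrix().round(3).tolist())
E
```

```text
top [[365.5, 0.0, 320.8], [0.0, 365.5, 197.3], [0.0, 0.0, 1.0]] [[0.027, 0.993, -0.115, 0.356], [-1.0, 0.026, -0.011, -0.147], [-0.008, 0.115, 0.993, 0.968], [0.0, 0.0, 0.0, 1.0]]
scene [[492.7, 0.0, 324.1], [0.0, 492.7, 205.8], [0.0, 0.0, 1.0]] [[0.396, -0.604, 0.691, 1.275], [0.918, 0.269, -0.292, -0.471], [-0.01, 0.75, 0.661, 0.809], [0.0, 0.0, 0.0, 1.0]]
0.1 [0.27096763 0.56286144 0.40384846] [[-0.901, 0.434, -0.001], [0.434, 0.901, -0.002], [0.0, -0.002, -1.0]]
```

View pics/top1.png

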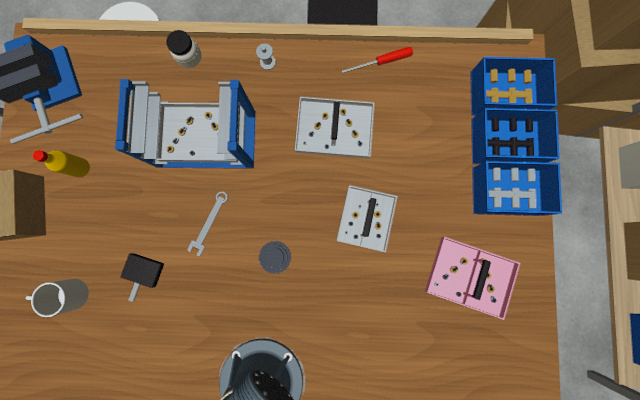

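View pics/scene1.png

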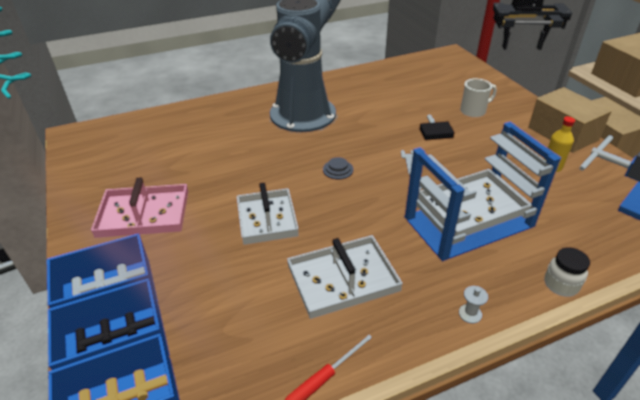

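The candidates in the top view are an aluminium tray at (335,127), a smaller aluminium tray at (367,218) and a pink tray at (474,278). The one at (335,127) looks about 200 wide across its bar, so it fits wide_tray. The rack is at (187,123). Next I'll enlarge to confirm this and to find which side of the rack is the front, then measure.

```bash
cat > m.py <<'E'
from h import *
t=dict(np.load("top1.npz"));s=dict(np.load("scene1.npz"))
a=cv2.resize(t["pixels"][65:180,105:265],(400,288),interpolation=3)
b=cv2.resize(s["pixels"][110:270,395:565],(400,300),interpolation=3)
c=cv2.resize(t["pixels"][85:260,285:415],(400,538),interpolation=3)
im=np.zeros((590,800,3),np.uint8);im[:288,:400]=a;im[288:588,:400]=b;im[:538,400:]=c
cv2.imwrite("pics/crop1.png",im)
for n,c in(("top",t),("scene",s)):
    P=pts(c);hsv=cv2.cvtColor(c["pixels"],cv2.COLOR_BGR2HSV)
    rng=c["range_z"]>0
    # trays/handles: aluminium = low saturation, z>4mm
    box={"top":[(290,90,385,165),(330,180,405,258)],"scene":[(280,230,410,320),(230,180,305,250)]}[n]
    for x0,y0,x1,y1 in box:
        sub=P[y0:y1,x0:x1];h=hsv[y0:y1,x0:x1];r=rng[y0:y1,x0:x1]
        H=r&(sub[...,2]>.055)&(sub[...,2]<.1)
        W=r&(h[...,1]<60)&(sub[...,2]>.018)&(sub[...,2]<.03)
        for nm,m in(("handle",H),("rim",W)):
            q=sub[m]
            if len(q)<5: print(n,nm,len(q));continue
            (cx,cy),(w,hh),an=cv2.minAreaRect(q[:,:2].astype(np.float32))
            bx=cv2.boxPoints(((cx,cy),(w,hh),an));print(n,nm,len(q),np.round([cx,cy,w,hh,an],4),"z",np.percentile(q[:,2],[50,95]).round(3))
    B=rng&(hsv[...,0]>98)&(hsv[...,0]<122)&(hsv[...,1]>120)
    x0,y0,x1,y1={"top":(105,65,265,180),"scene":(395,110,565,270)}[n]
    q=P[y0:y1,x0:x1][B[y0:y1,x0:x1]]
    for lo,hi in((-.01,.25),(.185,.22),(.003,.012)):
        k=q[(q[:,2]>lo)&(q[:,2]<hi)]
        if len(k)>5:
            print(n,"blue",lo,hi,len(k),np.round(np.hstack([*map(np.ravel,cv2.minAreaRect(k[:,:2].astype(np.float32)))]),4),k[:,2].max().round(3))
E
python3 m.py
```

```text
top handle 246 [ 6.56500e-01 -1.67100e-01  1.59000e-02  9.54000e-02  8.67471e+01] z [0.077 0.08 ]
top rim 432 [ 0.6569 -0.1671  0.2003  0.1497 86.7965] z [0.024 0.027]
top handle 270 [ 4.14100e-01 -2.56000e-01  1.67000e-02  9.52000e-02  7.83609e+01] z [0.078 0.08 ]
top rim 301 [ 0.4145 -0.2561  0.1283  0.148  78.5895] z [0.024 0.027]
top blue -0.01 0.25 2680 [0.6197 0.1804 0.1603 0.264  1.053 ] 0.204
top blue 0.185 0.22 1275 [0.6197 0.1805 0.1596 0.2634 0.8809] 0.204
top blue 0.003 0.012 735 [ 0.5718  0.1396  0.127   0.291  34.1547] 0.011
scene handle 369 [ 6.59100e-01 -1.69500e-01  1.69000e-02  9.90000e-02  8.70597e+01] z [0.077 0.079]
scene rim 918 [ 0.6151 -0.1662  0.2021  0.238  86.6625] z [0.023 0.027]
scene handle 232 [ 4.17600e-01 -2.58600e-01  1.59000e-02  9.75000e-02  7.84852e+01] z [0.077 0.079]
scene rim 427 [ 0.4166 -0.2583  0.1281  0.1549 78.5876] z [0.023 0.027]
scene blue -0.01 0.25 4427 [0.6224 0.1767 0.1611 0.2642 1.1676] 0.202
scene blue 0.185 0.22 1077 [0.6236 0.177  0.1575 0.2641 0.8525] 0.202
scene blue 0.003 0.012 1697 [0.6223 0.1759 0.1609 0.2608 1.2015] 0.012
```

View pics/crop1.png

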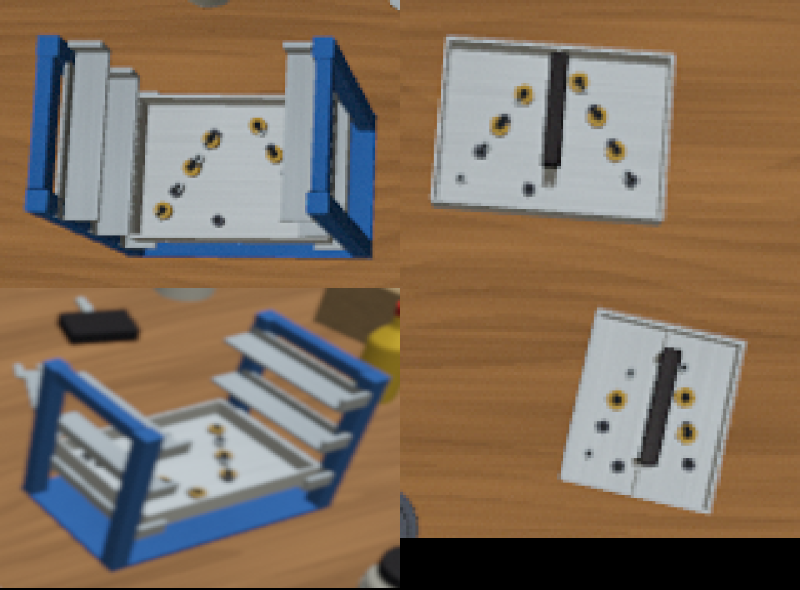

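The crop confirms it. The upper tray is 200 x 150 mm, so it is wide_tray, at about (0.658,-0.168) with x axis at -3.2°. The lower one is 128 mm wide (narrow_tray). The rack's raised stops are at its far (+x) end, so the front faces the robot, with centre at about (0.6215,0.1785) and yaw +1°. I'll move above the tray, staying high.

Call:
{"op": "move_arm", "data": {"commands": [[[-16.65,-12.27,0,0,0,-0.393],[-16.65,-12.27,0,0,0,-0.393],[-16.65,-12.27,0,0,0,-0.393],[-16.65,-12.27,0,0,0,-0.393],[-16.65,-12.27,0,0,0,-0.393],[-16.65,-12.27,0,0,0,-0.393],[-16.65,-12.27,0,0,0,-0.393],[-16.65,-12.27,0,0,0,-0.393],[-16.65,-12.27,0,0,0,-0.393],[-16.65,-12.27,0,0,0,-0.393],[-16.65,-12.27,0,0,0,-0.393],[-16.65,-12.27,0,0,0,-0.393]]], "claw": -1}}

```text
time: 1.6
position: [0.62, -0.0967, 0.4043]
tool_rot: [0.028, 1.0, 0.0, -0.0]
ft_force: [0.9, 1.5, -0.4]
grip_width: 0.0867
grip_force: 0.0
```

Call:
{"op": "move_arm", "data": {"commands": [[[-0.99,-1.65,2.0,0,0,0],[-0.99,-1.65,2.0,0,0,0],[-0.99,-1.65,2.0,0,0,0],[-0.99,-1.65,2.0,0,0,0]]]}}

```text
time: 2.1
position: [0.6551, -0.1624, 0.3248]
tool_rot: [0.028, 1.0, 0.0, -0.0]
ft_force: [0.1, -0.5, -0.0]
grip_width: 0.0871
grip_force: 0.0
```

```bash
python3 - <<'E'
from h import *
o=get_obs();M=R.from_quat(o["tool_rot"]).as_matrix();print(o["position"],M.round(4).tolist())
c=camera("wrist");cv2.imwrite("pics/w1.png",c["pixels"]);print(c["camera_matrix"])
# handle via fisheye rays + range along axis
K=np.array(c["camera_matrix"]);d=c["range_z"];v,u=np.mgrid[:400,:640]
x=(u-K[0,2])/K[0,0];y=(v-K[1,2])/K[1,1];r=np.hypot(x,y)+1e-9;k=np.tan(np.minimum(r,1.4))/r
P=np.stack([x*k*d,-y*k*d,-d,np.ones_like(d)],-1)@np.linalg.inv(c["extrinsics"]).T
P=P[...,:3];gray=c["pixels"].max(-1)
near=(d>0)&(abs(P[...,0]-.657)<.11)&(abs(P[...,1]+.168)<.08)
for lo,hi in((.066,.09),(.019,.03)):
    m=near&(P[...,2]>lo)&(P[...,2]<hi)
    if hi>.05:m&=gray<90
    q=P[m];print(lo,len(q),np.round(np.hstack([*map(np.ravel,cv2.minAreaRect(q[:,:2].astype(np.float32)))]),4),np.median(q[:,2]))
E
```

```text
[ 0.6551384  -0.16237279  0.32478494] [[-0.9984, 0.0558, -0.0007], [0.0558, 0.9984, 0.0008], [0.0008, 0.0008, -1.0]]
[[309.70691629   0.         320.68152122]
 [  0.         309.70691629 199.47779794]
 [  0.           0.           1.        ]]
0.066 1817 [ 6.48600e-01 -1.67100e-01  1.51000e-02  7.38000e-02  8.68314e+01] 0.07735549039549608
0.019 664 [ 5.98500e-01 -1.68600e-01  1.59900e-01  2.62000e-02  8.67208e+01] 0.024431157142419224
```

View pics/w1.png

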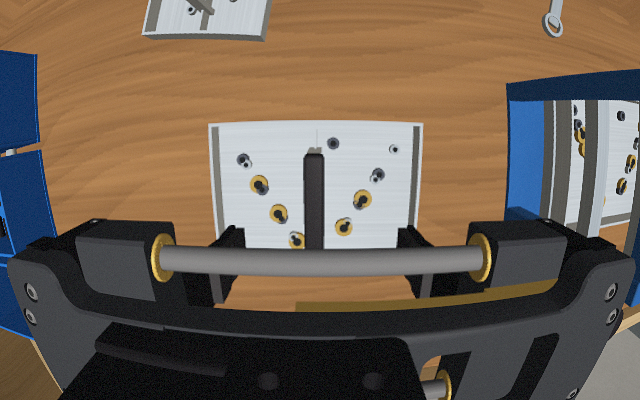

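The wrist view shows the bar at (313,200), running along the tool axis and centred between the fingers. I'll make a small shift, descend and grip.

Call:
{"op": "move_arm", "data": {"commands": [[[-0.08,-0.13,1.0,0,0,0],[-0.08,-0.13,1.8,0,0,0],[-0.08,-0.13,2.27,0,0,0],[-0.08,-0.13,2.27,0,0,0],[-0.08,-0.13,2.27,0,0,0]]]}}

```text
time: 2.78
position: [0.6589, -0.1681, 0.2357]
tool_rot: [0.028, 1.0, -0.001, 0.001]
ft_force: [0.7, 0.1, 0.8]
grip_width: 0.0872
grip_force: 0.0
```

Call:
{"op": "move_arm", "data": {"commands": [[[0,0,0,0,0,0],[0,0,0,0,0,0],[0,0,0,0,0,0],[0,0,0,0,0,0],[0,0,0,0,0,0],[0,0,0,0,0,0],[0,0,0,0,0,0],[0,0,0,0,0,0]]], "claw": 1, "squeeze": 40}}

```text
time: 3.78
position: [0.6582, -0.1682, 0.2339]
tool_rot: [0.028, 1.0, 0.0, -0.0]
ft_force: [0.5, 0.3, -1.6]
grip_width: 0.0158
grip_force: 40.1
```

Call:
{"op": "move_arm", "data": {"commands": [[[0,0,-0.3,0,0,0],[0,0,-0.9,0,0,0],[0,0,-1.6,0,0,0],[0,0,-2.3,0,0,0],[0,0,-2.8,0,0,0],[0,0,-3.0,0,0,0],[0,0,-3.0,0,0,0]]]}}

```text
time: 4.65
position: [0.658, -0.1682, 0.3541]
tool_rot: [0.028, 1.0, -0.0, -0.0]
ft_force: [0.2, -0.0, -4.6]
grip_width: 0.0154
grip_force: 40.0
```

Call:
{"op": "move_arm", "data": {"commands": [[[0.4,-0.02,0,0,0,0],[1.2,-0.07,0,0,0,0],[2.2,-0.12,0,0,0,0],[3.2,-0.18,0,0,0,0],[4.2,-0.23,0,0,0,0],[5.2,-0.29,0,0,0,0],[6.0,-0.33,0,0,0,0],[6.44,-0.36,0,0,0,0],[6.44,-0.36,0,0,0,0]]]}}

```text
time: 5.78
position: [0.3996, -0.1682, 0.3537]
tool_rot: [0.029, 1.0, 0.0, -0.0]
ft_force: [-0.3, 0.0, -4.5]
grip_width: 0.0161
grip_force: 40.0
```

Call:
{"op": "move_arm", "data": {"commands": [[[0.03,0.5,0,0,0,-0.005],[0.09,1.4,0,0,0,-0.012],[0.16,2.5,0,0,0,-0.02],[0.23,3.6,0,0,0,-0.03],[0.3,4.7,0,0,0,-0.04],[0.37,5.8,0,0,0,-0.05],[0.44,6.9,0,0,0,-0.06],[0.51,7.9,0,0,0,-0.068],[0.55,8.45,0,0,0,-0.073],[0.55,8.56,0,0,0,-0.073],[0.55,8.56,0,0,0,-0.073]]]}}

```text
time: 7.15
position: [0.3981, 0.1752, 0.3539]
tool_rot: [-0.009, 1.0, -0.0, 0.001]
ft_force: [0.2, -0.6, -5.0]
grip_width: 0.0154
grip_force: 40.0
```

```bash
python3 - <<'E'
from h import *
o=get_obs();M=R.from_quat(o["tool_rot"]).as_matrix();print(o["position"],M.round(4).tolist())
ims=[]
for n in("top","scene"):
    c=camera(n);P=pts(c);hsv=cv2.cvtColor(c["pixels"],cv2.COLOR_BGR2HSV);ims.append(c["pixels"])
    m=(c["range_z"]>0)&(hsv[...,1]<60)&(P[...,2]>.1)&(P[...,2]<.155)&(abs(P[...,0]-.395)<.1)&(abs(P[...,1]-.175)<.13)
    q=P[m];print(n,len(q),np.round(np.hstack([*map(np.ravel,cv2.minAreaRect(q[:,:2].astype(np.float32)))]),4),np.percentile(q[:,2],[2,10,50,90,98]).round(4))
cv2.imwrite("pics/c2.png",np.vstack([cv2.resize(i,(480,300),interpolation=3) for i in ims]))
E
```

```text
[0.39813815 0.17518423 0.35393299] [[-0.9998, -0.0183, 0.0011], [-0.0183, 0.9998, -0.0001], [-0.0011, -0.0001, -1.0]]
top 3077 [0.398  0.176  0.1482 0.2014 1.0532] [0.1199 0.1212 0.1236 0.1436 0.1466]
scene 2936 [0.3979 0.1734 0.1559 0.2047 0.7265] [0.1202 0.1216 0.127  0.1431 0.1464]
```

View pics/c2.png

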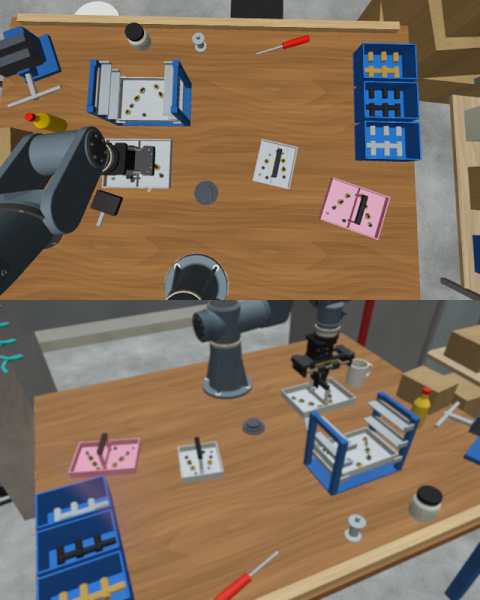

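The top view shows the held tray at (137,163), squarely in front of the rack. It is level and aligned, with about 223 mm left to go along the rails and its underside at about 120 mm. Lowering a little and sliding in.

Call:
{"op": "move_arm", "data": {"commands": [[[-0.2,0,0.1,0,0,0],[-0.6,0,0.12,0,0,0],[-1.1,0,0.12,0,0,0],[-1.6,0,0.12,0,0,0],[-2.1,0,0.12,0,0,0],[-2.6,0,0.12,0,0,0],[-3.1,0,0.12,0,0,0],[-3.6,0,0.12,0,0,0],[-4.1,0,0.12,0,0,0],[-4.5,0,0.12,0,0,0],[-4.8,0,0.12,0,0,0],[-4.8,0,0.12,0,0,0]]]}}

```text
time: 8.75
position: [0.5906, 0.1777, 0.3488]
tool_rot: [-0.008, 1.0, 0.0, 0.0]
ft_force: [-1.2, 0.0, -5.2]
grip_width: 0.0159
grip_force: 40.0
```

Call:
{"op": "move_arm", "data": {"commands": [[[-0.2,0,0,0,0,0],[-0.4,0,0,0,0,0],[-0.6,0,0,0,0,0],[-0.77,0,0,0,0,0],[-0.77,0,0,0,0,0]]]}}

```text
time: 9.38
position: [0.6207, 0.1786, 0.3492]
tool_rot: [-0.009, 1.0, 0.0, 0.0]
ft_force: [0.2, 0.2, -4.6]
grip_width: 0.0155
grip_force: 40.0
```

```bash
cat > t.py <<'E'
from h import *
import sys
o=get_obs();print(o["position"],o["ft_force"],o["grip_force"])
ims=[]
for n in("top","scene"):
    c=camera(n);P=pts(c);hsv=cv2.cvtColor(c["pixels"],cv2.COLOR_BGR2HSV)
    ims.append(c["pixels"][65:185,100:280] if n=="top" else c["pixels"][100:270,390:580])
    g=(c["range_z"]>0)&(abs(P[...,0]-.62)<.13)&(abs(P[...,1]-.178)<.14)
    for nm,m in(("floor",g&(hsv[...,1]<60)&(P[...,2]>.108)&(P[...,2]<.127)&(abs(P[...,1]-.178)<.07)),("rim",g&(hsv[...,1]<60)&(P[...,2]>.129)&(P[...,2]<.15)&(abs(P[...,1]-.178)<.112)),("blue",g&(hsv[...,0]>98)&(hsv[...,0]<122)&(hsv[...,1]>120)&(P[...,2]>.185))):
        q=P[m]
        if len(q)>9: print(n,nm,len(q),np.round(np.hstack([*map(np.ravel,cv2.minAreaRect(q[:,:2].astype(np.float32)))]),4),"z",np.percentile(q[:,2],[10,50,90]).round(4),"y",np.percentile(q[:,1],[1,99]).round(4),"x",np.percentile(q[:,0],[1,99]).round(4))
cv2.imwrite(sys.argv[1],np.vstack([cv2.resize(i,(440,294),interpolation=3) for i in ims]))
E
python3 t.py pics/c3.png
```

```text
[0.62073491 0.17864624 0.34918556] [ 0.15110669  0.16786209 -4.63221652] 39.999985601752996
top floor 1589 [0.618  0.181  0.1463 0.1375 1.9304] z [0.1159 0.1179 0.1213] y [0.1156 0.2466] x [0.546  0.6902]
top rim 332 [ 0.6192  0.172   0.2122  0.1508 89.7978] z [0.1305 0.1363 0.1407] y [0.0801 0.2772] x [0.5445 0.6937]
top blue 729 [0.6195 0.18   0.159  0.2628 0.808 ] z [0.191  0.1992 0.2016] y [0.0482 0.3078] x [0.539 0.699]
scene floor 1368 [0.6198 0.1782 0.1532 0.1396 0.0011] z [0.1164 0.1184 0.1241] y [0.1128 0.246 ] x [0.5467 0.6949]
scene rim 1076 [ 0.6259  0.1776  0.217   0.1619 87.8725] z [0.1305 0.1358 0.1405] y [0.0754 0.2787] x [0.5466 0.6963]
scene blue 943 [0.6247 0.1773 0.1561 0.2621 0.9467] z [0.189  0.1977 0.2006] y [0.0464 0.3069] x [0.5512 0.7031]
```

View pics/c3.png

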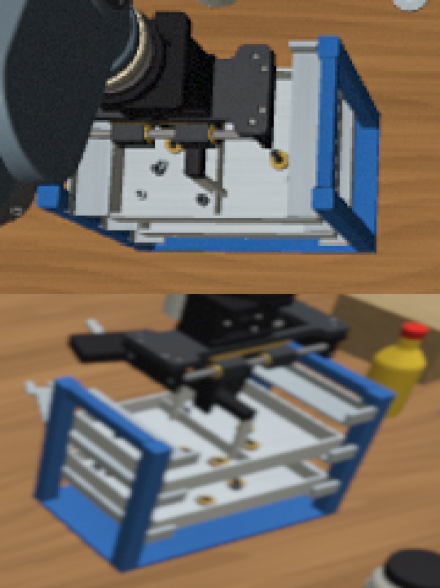

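The tray is in the rack on the middle level, at x≈0.62 and between the sides (top crop (210,180)), about 5 mm above the rails. Lowering now.

Call:
{"op": "move_arm", "data": {"commands": [[[0,0,0.04,0,0,0],[0,0,0.08,0,0,0],[0,0,0.12,0,0,0],[0,0,0.13,0,0,0],[0,0,0.13,0,0,0]]]}}

```text
time: 10.1
position: [0.6201, 0.1787, 0.3439]
tool_rot: [-0.009, 1.0, 0.0, -0.0]
ft_force: [0.2, -0.5, -4.2]
grip_width: 0.0155
grip_force: 40.0
```

Call:
{"op": "move_arm", "data": {"commands": [[[0,0,0.03,0,0,0],[0,0,0.05,0,0,0],[0,0,0.05,0,0,0]]]}}

```text
time: 10.48
position: [0.6201, 0.1787, 0.3439]
tool_rot: [-0.009, 1.0, -0.0, 0.001]
ft_force: [-4.8, -0.3, 6.2]
grip_width: 0.0157
grip_force: 40.0
```

Contact with the rails is confirmed by the upward force. Releasing.

Call:
{"op": "move_arm", "data": {"commands": [[[0,0,-0.03,0,0,0],[0,0,-0.03,0,0,0],[0,0,-0.03,0,0,0],[0,0,-0.03,0,0,0],[0,0,-0.03,0,0,0],[0,0,-0.03,0,0,0],[0,0,-0.03,0,0,0]]], "claw": -1}}

```text
time: 11.35
position: [0.6201, 0.1787, 0.3431]
tool_rot: [-0.009, 1.0, 0.0, -0.0]
ft_force: [0.9, -0.4, -0.2]
grip_width: 0.0775
grip_force: 0.0
```

Call:
{"op": "move_arm", "data": {"commands": [[[0,0,-0.4,0,0,0],[0,0,-1.2,0,0,0],[0,0,-2.2,0,0,0],[0,0,-3.2,0,0,0],[2,0,-4.0,0,0,0],[3.5,0,-4.0,0,0,0],[4.5,0,-4.0,0,0,0],[4.5,0,-4.0,0,0,0]]]}}

```text
time: 12.35
position: [0.4351, 0.1756, 0.504]
tool_rot: [-0.009, 1.0, -0.0, -0.001]
ft_force: [-0.4, 0.3, 0.9]
grip_width: 0.0869
grip_force: 0.0
```

```bash
python3 t.py pics/c4.png
```

```text
[0.43506237 0.17563852 0.50398709] [-0.39061834  0.27604955  0.90175148] 0.0
top floor 2520 [0.6183 0.18   0.1474 0.1385 1.0689] z [0.1108 0.1129 0.1186] y [0.1178 0.2471] x [0.545  0.6914]
top rim 501 [0.619  0.1806 0.1488 0.1998 1.1686] z [0.1301 0.1336 0.1365] y [0.0851 0.2801] x [0.544  0.6936]
top blue 1255 [0.6198 0.1801 0.1596 0.2626 0.8466] z [0.1902 0.1987 0.2008] y [0.0487 0.3104] x [0.5425 0.6979]
scene floor 1596 [0.6202 0.1769 0.1508 0.1405 1.2023] z [0.1113 0.1135 0.1229] y [0.1094 0.2461] x [0.5467 0.6952]
scene rim 748 [0.6213 0.1784 0.1567 0.2269 1.3693] z [0.1297 0.1331 0.1369] y [0.0751 0.2798] x [0.5442 0.6961]
scene blue 1064 [0.6232 0.1774 0.1577 0.2632 1.0384] z [0.1889 0.1976 0.2005] y [0.0466 0.3066] x [0.5478 0.7031]
```

View pics/c4.png

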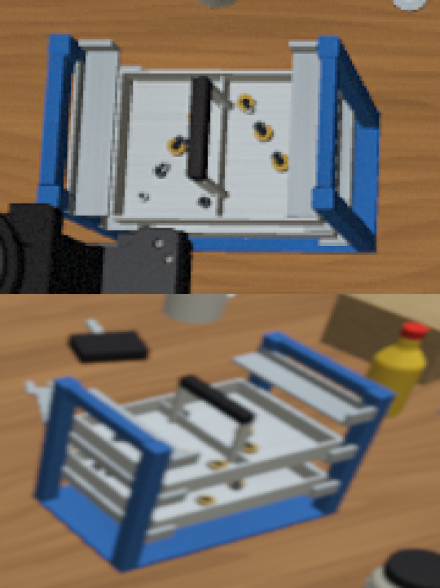

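The wide tray (handle at (200,130) in the top crop) lies level on the middle rails, within about 2 mm of home and released. The low tray is in place below it.

```bash
python3 -c "
from rig import *
print(hand_in())"
```

```text
the job is handed in; nothing more can be done
None
```

The wide tray is released on the rack's middle rails, level and within about 2 mm of fully home by the cameras; the arm touched neither the narrow tray nor the low tray, and the job is handed in (no verdict was returned).

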